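# Load the deburring machine and latch its tray

### The arm

A 6-joint arm with a two-finger parallel gripper is mounted at the origin on the work surface. World frame = base frame: x ahead of the robot, y to its left, z up, the work surface at z = 0. Lengths are in m, angles in rad, forces in N, time in s.
With the tool pointing down it reaches from about 0.4 to 0.925 m from the base axis. Payload 3.4 kg.
Tool frame: the origin (TCP) lies at the very end of the fingers, on their centre line; the grasp point (between the pads) lies 19 mm behind it; z points along the fingers, y is the direction in which the jaws open and shut (so a half turn about z gives the same grasp; the last joint's range is limited). The gripper opens to 85 mm and grips with 20 to 120 N. Pads are 22 mm wide; open, the fingers measure 114 mm over their backs; the gripper's body (76 mm by 85 mm) begins 54 mm behind the grasp point. The pads swing forward as they close: fully open they stand 13 mm farther back than shut.
Start: joints at [1.143, 0.307, 1.506, -0, 1.328, -0.073], TCP at [0.199, 0.539, 0.231] pointing down, gripper open.
Joint ranges: [-3.12, 3.12], [-1.05, 2.28], [0.14, 2.33], [-1.42, 4.57], [0.1, 2.73], [-2.68, 2.68]. Speed limits (rad/s): [2.57, 2.57, 3.14, 3.14, 3.14, 3.14].

### API

Orientations are given as a rotation vector (axis times angle).
In Python, from workcell import arm gives the robot as it stands.
- The arm moves only by the tool apply_moves, never from a script. Its argument "increments" is text: rows parted by semicolons, each of 5 numbers parted by spaces: the shift along the world's x, y, z in mm, then the turn about the world's z in degrees, then the opening in per cent of the stroke, from 0 (shut) to 100 (fully open). In form: x y z yaw grip; .... A call has 1 to 8 rows; each row is the pose to reach, as a shift and turn from the pose measured when the call began; what a row does not reach only later rows make up. A row lasts 1/10 s, in which the tool goes at most 50 mm and 8.59 degrees, less where a joint would pass 70% of its speed; a pose out of reach is approached as far as the arm can. A call with a gripper value outside its range is refused whole. The fingers move at their own pace and stop on an object; "newtons" is the grip in N (left out, the last holds). Time passes only in rows, so rows that repeat a pose let the fingers close. It gives the time, the measured TCP pose, the force and the opening at its end, in the units of the state.
- arm.state(): the state, without advancing time (a new reading comes with each control period).
- arm.snapshot(name): name is "scene" or "side" or "wrist"; returns (picture, depth): 420x560x3 uint8, blue, green, red; 420x560 float32, m along the optical axis (not along the pixel's ray), 0 where there is no reading.
- arm.camera_info(name): a dict with "vfov" (degrees; the focal length in pixels is half the picture's height over the tangent of half this angle, whatever the lens; pixels are square), "cx", "cy" (the principal point, pixels), "rvec" (rotation vector, rad) and "tvec" (3), from world to camera coordinates, as OpenCV has them. Camera axes: x right, y down, z forward; pixel columns grow to the right and rows downward; lengths in m; the calibration is good to about 2 mm. A picture is of the moment at which its call begins: read the wrist's pose just before it. camera_info takes no time and is no camera call; for the wrist camera it gives the pose at the moment of the call.
- arm.sign_off(): hands the job in, once; it reports no verdict.
The state is a dict: "time": time; "qpos": joint angles; "dq": joint speeds; "tau": joint torques, N m; "position": TCP position; "tool_rot": TCP orientation; "ft_force": force on the tool from outside, world axes, zero at the start; "ft_torque": the same for the moment, N m; "gripper_width": finger opening in m.
Only numpy, scipy, OpenCV 4.12 (cv2) and the standard library are available. Lean on these libraries where they do the work, as an engineer would, in place of code of your own. Each camera call takes 0.05 s, during which the arm holds its last target.

### The job

Turn the deburring machine's isolator off, then lift the latch bar over its striker and pull the tray out to its stop. Lay every sawn length of aluminium profile that is on the bench flat on the tray's floor, not stacked, then push the tray fully home with the latch bar lifted over the striker, let the bar drop into its catch, and finally turn the isolator back on as far as it goes. Never have the tray open with the isolator on, and leave the hammer, the oil bottle and the pen pot where they are.

Things in the scene. Friction and masses are not known exactly. Their poses are not given: they have to be found in the camera images.
- isolator_handle (a joint): rotary handle of the isolator, a grey box 90 x 90 x 60 mm that stands by itself on the bench to the robot's right, handle on top. rad: 0 = off, 1.571 = on, both hard stops; it starts on and growing values are clockwise seen from above. It stays where it is left (friction about 0.06 N m).
- handle_grip (a point): on the upright turning axis of the isolator handle, at half the height of its grip: the black grip bar is 70 mm long, 14 mm thick, 34 mm high (its top 15 mm above this point, the black hub and box begin 19 mm below it). This frame turns with the handle; its x axis runs along the grip bar.
- tray (a joint): how far the tray is out of the machine, m: 0 = fully home, 0.18 = out at its stop. Friction about 2 N; it stays where it is left.
- machine: green bench machine, fixed: cabinet 320 mm wide (y), 240 mm deep (x), 115 mm high, with a grey housing up to 180 mm high on its rear part. Origin centre of its underside; its front, from which the tray slides out, faces its own -x and is 120 mm from the origin.
- tray_floor (a point): centre of the inner floor of the tray (open aluminium box in the machine), on the floor, 35 mm above the bench. Pulls out along -x; z up. Inside 213 mm (x) by 250 mm (y); walls 49 mm high, front panel 63 mm high, its outer face 125 mm towards -x. At the stop, the floor from x = -106 to +67 mm is open from above; the rest stays under the machine's roof.
- latch (a joint): lift angle of the latch bar about its pivot, rad: 0 = level (its lower stop, dropped into the catch when the tray is home), 0.5 = highest. Lifted, it falls back by its weight (about 1.5 N at the thumb tab). 0.14 rad or more clears the striker.
- thumb_tab (a point): part to hold of the thumb tab: upright steel plate on the latch bar, 12 mm thick along x (14 mm at its black cap), 30 mm wide along y; its top is 17 mm above this point, 55 mm of plate below it. At rest this point is 149 mm above the bench, 34 mm above the machine's roof, 30 mm in front of the tray's front panel. Pinched from above across its thickness, it lifts the bar and moves the tray (out is -x).
- latch_pivot (a point): pivot of the latch bar, 30 mm in front of the tray's front panel, 85 mm above the bench. The steel bar (10 mm thick, 16 mm high) runs 275 mm from here along the tray's -y direction to the striker; it travels with the tray and swings up about the tray's x direction. The thumb tab is 140 mm along the bar.
- striker_top (a point): top of the striker (catch), a steel upstand 10 mm thick (x) at the machine's front corner, 107 mm above the bench. With the tray home and the bar dropped, the bar lies behind it and keeps the tray in. A bar that is not lifted meets the striker's front face when the tray is still 25 mm out: keep it lifted from 0.04 m out until home.
- profile0_mid (a point): one of the sawn lengths of slotted aluminium profile (all alike, 2 to 4 of them present, None if absent): square section 30 x 30 mm, 100 mm long, about 0.14 kg, at first lying somewhere on the bench in front of the machine. This point is the centre of the piece, 15 mm above what it lies on; its x axis runs along the length.
- profile1_mid (a point): one of the sawn lengths of slotted aluminium profile (all alike, 2 to 4 of them present, None if absent): square section 30 x 30 mm, 100 mm long, about 0.14 kg, at first lying somewhere on the bench in front of the machine. This point is the centre of the piece, 15 mm above what it lies on; its x axis runs along the length.
- profile2_mid (a point): one of the sawn lengths of slotted aluminium profile (all alike, 2 to 4 of them present, None if absent): square section 30 x 30 mm, 100 mm long, about 0.14 kg, at first lying somewhere on the bench in front of the machine. This point is the centre of the piece, 15 mm above what it lies on; its x axis runs along the length.
- profile3_mid (a point): one of the sawn lengths of slotted aluminium profile (all alike, 2 to 4 of them present, None if absent): square section 30 x 30 mm, 100 mm long, about 0.14 kg, at first lying somewhere on the bench in front of the machine. This point is the centre of the piece, 15 mm above what it lies on; its x axis runs along the length.
- hammer: bystander: a 200 mm hammer lying at the far side of the bench. Origin under its middle. Leave alone.
- oil: bystander: an upright oil bottle, 56 mm in diameter, 110 mm high, at the far right of the bench. Origin under its middle. Leave alone.
- pen_pot: bystander: a grey pot of pens, 76 mm in diameter, 85 mm high, 145 mm with the pens, at the far side of the bench. Origin under its middle. Leave alone.
There are look-alikes about, which are no part of the job. Leave any green look-alike of the part that bears isolator_handle alone. What is shaped like the part that bears profile0_mid but yellow is not meant.

How it is judged:
By the outcome, as a careful person would: the job done as asked, in the order asked, and still so for the second after the job is handed in, with the robot touching nothing.
Of profile0, profile1, profile2, profile3 only 2 to 4 are there at a start; the rules pass over those that are not, and their reading is None.
At some moment in a run one of profile0, profile1, profile2, profile3 may be knocked a few centimetres aside while the robot is not near it.
Once in a run the grip may slacken for a moment while it holds something.
It also fails if it takes over 210 s, if anything falls off the work surface, if the arm or the gripper's body presses on something with over 40 N, if the wrist force passes 120 N, or if a joint passes its speed limit or range.

## Working session

There is one attempt and no reset: what is moved stays moved. The work goes in short steps, Python scripts to look and compute and a tool call to move; the robot and the scene stay as the last step left them, time stands still between calls to the robot, and variables do not carry over. Pictures are saved under pics/ and viewed, and the job is handed in when it is done.

Besides the shell and the picture viewer there is one more tool, called as name(argument=value, ...) on one line, values as JSON. apply_moves: Moves the arm, as the interface text tells. Its arguments: {"type":"object","properties":{"increments":{"type":"string"},"newtons":{"type":"number"}},"required":["increments"]}

```bash
ls; mkdir -p pics
cat > h.py <<'E'
import numpy as np, cv2
from workcell import arm
def K(n):
    c=arm.camera_info(n); f=210/np.tan(np.radians(c['vfov'])/2)
    R=cv2.Rodrigues(np.array(c['rvec'],float))[0]; t=np.array(c['tvec'],float).ravel()
    return f,c['cx'],c['cy'],R,t
def pt(k,d,u,v):
    f,cx,cy,R,t=k; z=d[int(round(v)),int(round(u))]
    return R.T@(np.array([(u-cx)/f*z,(v-cy)/f*z,z])-t)
def cloud(k,d):
    f,cx,cy,R,t=k; v,u=np.mgrid[0:d.shape[0],0:d.shape[1]]
    P=np.stack([(u-cx)/f*d,(v-cy)/f*d,d],-1)-t
    P=P@R; P[d<=0]=np.nan; return P
def plane(k,u,v,z):
    f,cx,cy,R,t=k; r=R.T@np.array([(u-cx)/f,(v-cy)/f,1]); C=-R.T@t
    return C+r*(z-C[2])/r[2]
def proj(k,p):
    f,cx,cy,R,t=k; q=R@np.array(p)+t; return f*q[0]/q[2]+cx,f*q[1]/q[2]+cy
E
python3 - <<'E'
from h import *
for n in ("scene","side","wrist"):
    print(n,{a:np.round(b,3) for a,b in arm.camera_info(n).items()})
    k=K(n)
    p,d=arm.snapshot(n); cv2.imwrite(f'pics/{n}0.png',p); np.savez(f'/tmp/{n}0.npz',p=p,d=d); print(-k[3].T@k[4])
print(arm.state())
E
```

```text
pics
scene {'vfov': np.float64(56.176), 'cx': np.float64(275.577), 'cy': np.float64(209.145), 'rvec': array([ 1.741,  1.862, -0.712]), 'tvec': array([ 0.038, -0.313,  1.483])}
[1.2233316  0.04226647 0.89395963]
side {'vfov': np.float64(50.56), 'cx': np.float64(279.106), 'cy': np.float64(211.576), 'rvec': array([ 2.467, -0.383,  0.109]), 'tvec': array([-0.498,  0.195,  1.283])}
[ 0.30561136 -0.74461201  1.13338623]
wrist {'vfov': np.float64(70.757), 'cx': np.float64(280.749), 'cy': np.float64(211.255), 'rvec': array([-2.353, -1.641, -0.26 ]), 'tvec': array([-0.573, -0.042,  0.38 ])}
[0.12500885 0.56581457 0.37274845]
{'time': 0.15, 'qpos': array([ 1.14346595e+00,  3.07370878e-01,  1.50736834e+00, -2.41346124e-05,
        1.32838145e+00, -7.35012626e-02]), 'dq': array([ 0.00092091, -0.00335527, -0.00356711,  0.00172298,  0.00115834,
        0.00065755]), 'tau': array([ 5.76040075e-04, -4.57986903e+01, -2.52218235e+01, -2.44069970e-04,
        8.58855899e-03,  2.90004812e-05]), 'position': array([0.19904712, 0.53889035, 0.23061187]), 'tool_rot': array([-5.52826954e-01, -3.09220712e+00,  2.33417896e-03]), 'ft_force': array([ 0.22377156,  0.14381125, -0.24806825]), 'ft_torque': array([ 0.04030935, -0.02769   , -0.01248155]), 'gripper_width': 0.08562027937041439}
```

View pics/scene0.png

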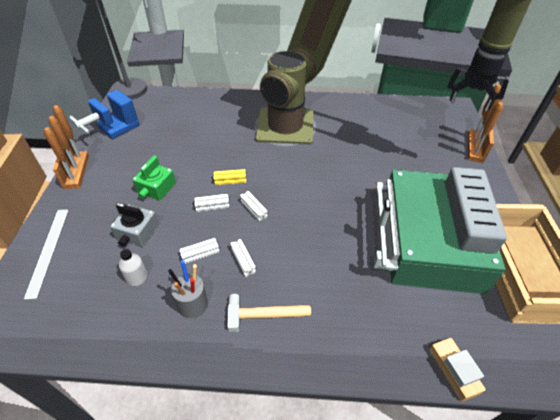

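View pics/side0.png

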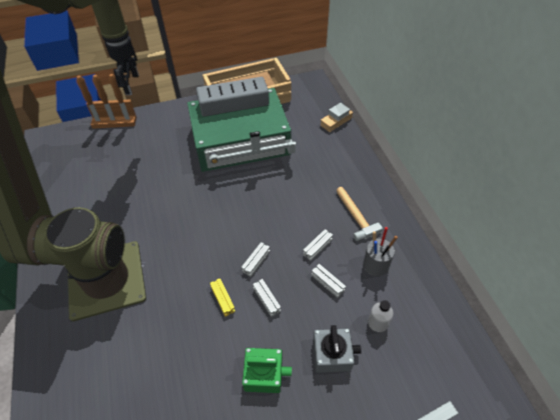

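View pics/wrist0.png

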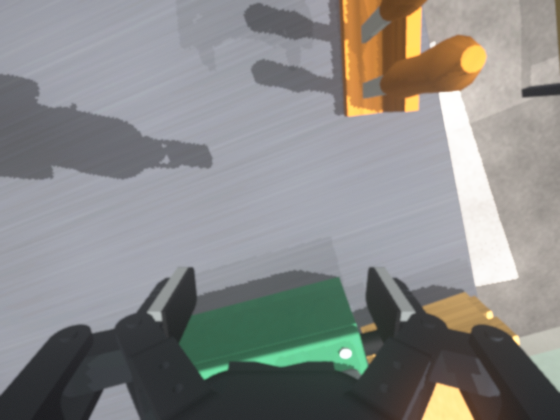

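The scene view shows four grey profiles at (211,203), (253,205), (199,250) and (243,257), with the yellow decoy at (230,177). The grey isolator is at (132,222), the green look-alike at (154,178), and the machine is on the right. Next I measure positions from depth.

```bash
cat > meas.py <<'E'
from h import *
def profiles(P,p,zlo=0.018,zhi=0.045):
    hsv=cv2.cvtColor(p,cv2.COLOR_BGR2HSV)
    m=((P[...,2]>zlo)&(P[...,2]<zhi)).astype(np.uint8)
    m=cv2.morphologyEx(m,cv2.MORPH_OPEN,np.ones((2,2)))
    n,l,s,c=cv2.connectedComponentsWithStats(m)
    for i in range(1,n):
        if s[i,4]<60: continue
        q=P[l==i]; h=hsv[l==i]
        zt=np.median(q[:,2]); qq=q[q[:,2]>zt-0.006]
        r=cv2.minAreaRect((qq[:,:2]*1000).astype(np.float32)); b=cv2.boxPoints(r)
        e=[b[1]-b[0],b[2]-b[1]]; e=max(e,key=np.linalg.norm)
        print('px',c[i].round(),'n',s[i,4],'ctr',np.round(r[0],1),'size',np.round(r[1],1),'ang',round(np.degrees(np.arctan2(e[1],e[0]))%180,1),'z',round(zt*1000,1),'S,V',np.median(h[:,1]),np.median(h[:,2]))
if __name__=='__main__':
  for n in ('side','scene'):
    f=np.load(f'/tmp/{n}0.npz'); p,d=f['p'],f['d']; P=cloud(K(n),d); print(n); profiles(P,p)
    def show(nm,lst):
        for u,v in lst: print(nm,(u,v),np.round(pt(K(n),d,u,v)*1000,1))
    hsv=cv2.cvtColor(p,cv2.COLOR_BGR2HSV)
    if n=='side':
        show('tab',[(255,133),(255,136),(251,133),(259,133)]); show('bar',[(215,159),(294,145),(240,154)])
        # isolator grip: dark, z range
    X,Y,Z=P[...,0],P[...,1],P[...,2]
    for zr in ((0.05,.066),(.068,.085),(.085,.12)):
        m=(Z>zr[0])&(Z<zr[1])&(X>0.3)&(X<.9)&(Y<-.05)
        nn,l,s,c=cv2.connectedComponentsWithStats(m.astype(np.uint8))
        for i in range(1,nn):
            if s[i,4]<15: continue
            q=P[l==i]; r=cv2.minAreaRect((q[:,:2]*1000).astype(np.float32)); b=cv2.boxPoints(r)
            print(zr,c[i].round(),s[i,4],np.round(r[0]),np.round(r[1]),'e',np.round((b[1]-b[0])),np.round(b[2]-b[1]),'zmax',q[:,2].max().round(3),np.median(hsv[l==i],0))
    m=(Z>.09)&(Z<.2)&(Y>.1)&(X>.35)&(X<.85)&(np.abs(Z-.115)<.006)
    nn,l,s,c=cv2.connectedComponentsWithStats(m.astype(np.uint8))
    for i in range(1,nn):
        if s[i,4]<80: continue
        q=P[l==i]; r=cv2.minAreaRect((q[:,:2]*1000).astype(np.float32)); b=cv2.boxPoints(r)
        print('roof',c[i].round(),s[i,4],np.round(r[0]),np.round(r[1]),np.round(b).tolist(),np.median(q[:,2]))
E
python3 meas.py
```

```text
side
px [481.  98.] n 1318 ctr [0. 0.] size [0. 0.] ang 0.0 z nan S,V 20.0 113.0
px [286.  98.] n 62 ctr [0. 0.] size [0. 0.] ang 0.0 z nan S,V 103.0 89.0
px [114. 117.] n 328 ctr [ 80.6 673.4] size [ 53.1 156.8] ang 169.2 z 22.7 S,V 141.0 83.0
px [336. 120.] n 241 ctr [876.2 414.8] size [123.6  49.2] ang 22.8 z 27.0 S,V 100.0 102.0
px [244. 160.] n 351 ctr [496.1 299.8] size [ 44.4 302.6] ang 176.4 z 28.4 S,V 17.0 80.0
px [360. 217.] n 498 ctr [0. 0.] size [0. 0.] ang 0.0 z nan S,V 87.0 227.0
px [319. 244.] n 331 ctr [0. 0.] size [0. 0.] ang 0.0 z nan S,V 7.0 213.0
px [256. 259.] n 341 ctr [0. 0.] size [0. 0.] ang 0.0 z nan S,V 7.0 212.0
px [376. 269.] n 133 ctr [ 742.4 -216.4] size [24.9 70.3] ang 147.3 z 27.9 S,V 14.0 55.0
px [112. 288.] n 248 ctr [0. 0.] size [0. 0.] ang 0.0 z nan S,V 60.0 41.0
px [330. 280.] n 396 ctr [ 603.2 -207.8] size [33.3 95.7] ang 116.9 z 27.9 S,V 6.0 223.0
px [223. 297.] n 383 ctr [ 306.9 -167.7] size [29.1 96.2] ang 100.0 z 27.7 S,V 154.0 238.0
px [268. 297.] n 400 ctr [ 423. -206.] size [30.9 97.1] ang 103.8 z 27.9 S,V 6.0 228.0
px [378. 326.] n 88 ctr
[... 6071 characters left out ...]
.] [32. 43.] zmax 0.12 [ 13. 153. 120.]
(0.085, 0.12) [149. 166.] 189 [ 360. -396.] [18. 71.] e [ 67. -23.] [ 6. 17.] zmax 0.113 [ 66. 168. 133.]
(0.085, 0.12) [ 55. 166.] 18 [ 369. -688.] [30. 11.] e [  2. -11.] [29.  6.] zmax 0.088 [ 15.  146.5 244.5]
(0.085, 0.12) [129. 210.] 223 [ 541. -402.] [71. 15.] e [15. -4.] [17. 69.] zmax 0.114 [120.  28.  27.]
(0.085, 0.12) [126. 257.] 173 [ 691. -358.] [33. 28.] e [27. -9.] [10. 31.] zmax 0.114 [120.  14.  70.]
(0.085, 0.12) [187. 287.] 390 [ 760. -194.] [67. 74.] e [ 69. -25.] [22. 63.] zmax 0.12 [106.   16.  174.5]
roof [432. 224.] 5833 [512. 436.] [241. 323.] [[343.0, 325.0], [666.0, 306.0], [680.0, 547.0], [357.0, 566.0]] 0.11448160347270732
```

Run:
```python
import cv2
a=cv2.imread('pics/side0.png')[70:190,160:320]; cv2.imwrite('pics/s_mach.png',cv2.resize(a,None,fx=5,fy=5,interpolation=2))
a=cv2.imread('pics/side0.png')[300:400,220:400]; cv2.imwrite('pics/s_iso.png',cv2.resize(a,None,fx=4.4,fy=4.4,interpolation=2))
a=cv2.imread('pics/scene0.png')[160:290,360:520]; cv2.imwrite('pics/c_mach.png',cv2.resize(a,None,fx=4.5,fy=4.5,interpolation=2))
```

```text
(no output)
```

View pics/s_mach.png

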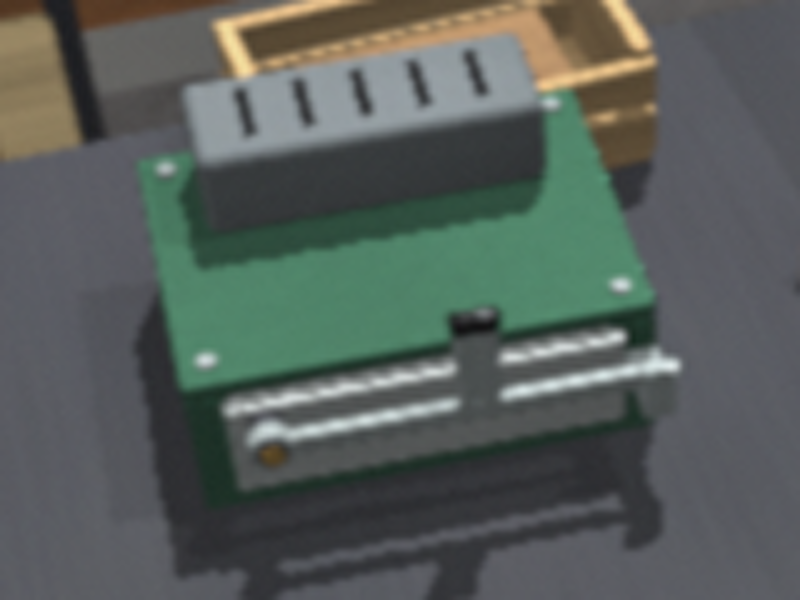

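View pics/s_iso.png

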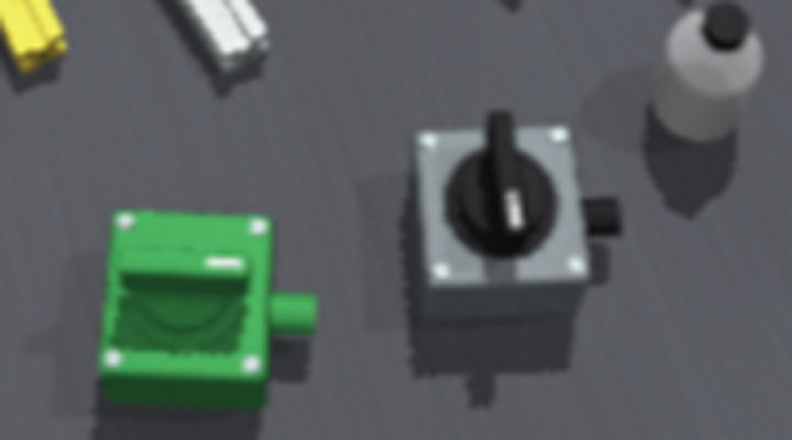

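View pics/c_mach.png

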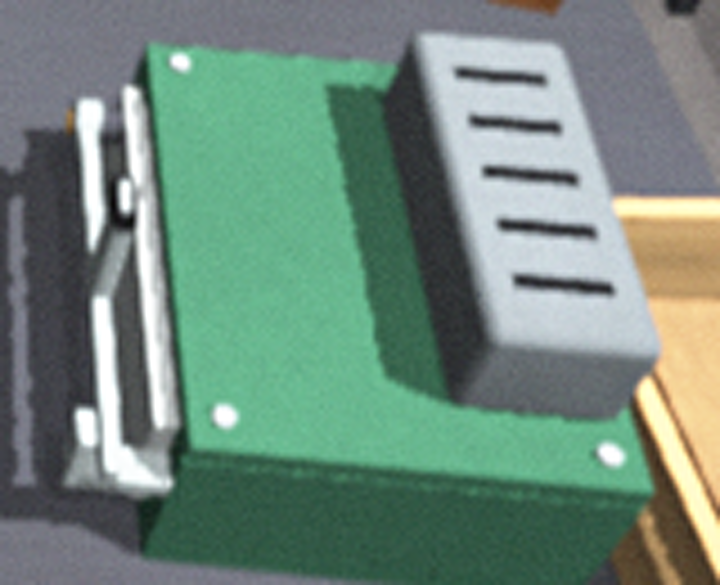

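Isolator grip is at about (539,-402), bar direction about 77°, top 114 mm. The machine's "out" direction is about (-0.057,-0.998). Next: the tab position and the remaining profiles.

```bash
sed -i 's/q=P\[l==i\]; h=hsv/q=P[l==i]; q=q[~np.isnan(q[:,0])]; h=hsv/' meas.py
cat > tab.py <<'E'
from h import *
import sys
def tab(n,p,d,lo=.122,box=(.45,.62,.0,.34)):
    P=cloud(K(n),d); X,Y,Z=P[...,0],P[...,1],P[...,2]
    m=(Z>lo)&(Z<.24)&(X>box[0])&(X<box[1])&(Y>box[2])&(Y<box[3])
    nn,l,s,c=cv2.connectedComponentsWithStats(m.astype(np.uint8))
    for i in range(1,nn):
        if s[i,4]<10: continue
        q=P[l==i]; t=q[q[:,2]>q[:,2].max()-.006]
        print(n,c[i].round(),s[i,4],'min',q.min(0).round(3),'max',q.max(0).round(3),'topmean',t.mean(0).round(4),len(t))
if __name__=='__main__':
  for n in ('side','scene'):
    f=np.load(f'/tmp/{n}0.npz'); tab(n,f['p'],f['d'])
    P=cloud(K(n),f['d']); X,Y,Z=P[...,0],P[...,1],P[...,2]
    m=(Z>.078)&(Z<.108)&(Y>.2)&(Y<.33)&(X>.33)&(X<.72)
    for x0 in range(340,700,20):
        q=P[m&(X>x0/1e3)&(X<x0/1e3+.02)]
        if len(q): print(x0,len(q),'y',np.percentile(q[:,1],[5,50]).round(3),'z',np.percentile(q[:,2],[5,50,95]).round(3))
E
python3 tab.py; python3 meas.py | grep px|grep 'S,V [0-9]\.0'
```

```text
side [255. 137.] 122 min [0.514 0.271 0.122] max [0.548 0.289 0.171] topmean [0.5316 0.2783 0.167 ] 15
340 26 y [0.324 0.328] z [0.079 0.09  0.105]
360 54 y [0.288 0.32 ] z [0.081 0.095 0.108]
380 98 y [0.278 0.295] z [0.084 0.096 0.104]
400 78 y [0.281 0.311] z [0.081 0.093 0.103]
420 81 y [0.282 0.31 ] z [0.08  0.091 0.102]
440 76 y [0.28 0.31] z [0.08  0.092 0.105]
460 78 y [0.279 0.308] z [0.08  0.091 0.104]
480 81 y [0.277 0.306] z [0.08  0.092 0.106]
500 79 y [0.277 0.306] z [0.079 0.094 0.106]
520 42 y [0.273 0.277] z [0.081 0.092 0.107]
540 45 y [0.273 0.279] z [0.08  0.091 0.104]
560 80 y [0.274 0.302] z [0.08  0.091 0.105]
580 78 y [0.272 0.302] z [0.081 0.092 0.106]
600 74 y [0.271 0.301] z [0.082 0.093 0.107]
620 82 y [0.255 0.297] z [0.08  0.091 0.106]
640 83 y [0.253 0.277] z [0.08  0.093 0.106]
660 9 y [0.277 0.31 ] z [0.084 0.092 0.101]
scene [386. 209.] 130 min [0.517 0.273 0.122] max [0.552 0.287 0.168] topmean [0.5358 0.2795 0.1652] 55
340 8 y [0.325 0.326] z [0.087 0.092 0.104]
360 23 y [0.312 0.321] z [0.084 0.097 0.105]
380 77 y [0.278 0.302] z [0.083 0.096 0.10
[... 809 characters left out ...]
x [330. 280.] n 396 ctr [ 603.2 -207.8] size [33.3 95.7] ang 116.9 z 27.9 S,V 6.0 223.0
px [268. 297.] n 400 ctr [ 423. -206.] size [30.9 97.1] ang 103.8 z 27.9 S,V 6.0 228.0
px [378. 326.] n 88 ctr [ 674.8 -375.3] size [19.7 49.7] ang 142.6 z 27.6 S,V 5.0 93.0
px [254. 205.] n 292 ctr [432.3 -74.5] size [96.1 31.2] ang 39.4 z 28.4 S,V 1.0 254.0
px [212. 202.] n 311 ctr [ 423.9 -202.8] size [34.1 95.5] ang 103.5 z 27.4 S,V 3.0 246.0
px [199. 250.] n 406 ctr [ 605.  -206.1] size [29.5 97.9] ang 117.4 z 27.3 S,V 2.0 251.0
px [244. 257.] n 385 ctr [620.5 -84.8] size [97.3 30.3] ang 29.0 z 28.3 S,V 1.0 254.0
px [138. 278.] n 134 ctr [ 702.1 -347. ] size [22.9 53.1] ang 132.9 z 25.7 S,V 5.0 167.0
```

apply_moves(increments="150 -195 30 -8 60; 301 -389 30 -60 60; 301 -389 30 -60 60; 301 -389 30 -60 60; 301 -389 30 -60 60; 301 -389 30 -60 60; 301 -389 30 -60 60; 301 -389 30 -60 60", newtons=40)

```text
time: 0.95
position: [0.4439, 0.2216, 0.2557]
tool_rot: [-2.028, -2.398, 0.002]
ft_force: [0.8, 1.0, -0.3]
gripper_width: 0.0511
```

apply_moves(increments="60 -50 0 -8 60; 120 -200 0 -23 60; 120 -300 0 -23 60; 120 -400 0 -23 60; 95 -624 -40 -23 60; 95 -624 -60 -23 60; 95 -624 -60 -23 60; 95 -624 -60 -23 60")

```text
time: 1.75
position: [0.5305, -0.1517, 0.2303]
tool_rot: [-2.465, -1.945, 0.001]
ft_force: [1.4, 0.1, 0.1]
gripper_width: 0.0515
```

apply_moves(increments="0 0 0 0 60")

```text
time: 1.85
position: [0.5301, -0.1576, 0.229]
tool_rot: [-2.472, -1.938, 0.005]
ft_force: [-0.7, 1.1, -0.5]
gripper_width: 0.0514
```

apply_moves(increments="9 -244 0 0 60; 9 -244 0 0 60; 9 -244 0 0 60; 9 -244 0 0 60; 9 -244 0 0 60; 9 -244 -20 0 60; 9 -244 -40 0 60; 9 -244 -40 0 60")

```text
time: 2.65
position: [0.5373, -0.3998, 0.1853]
tool_rot: [-2.466, -1.932, 0.007]
ft_force: [-0.6, 0.9, -0.2]
gripper_width: 0.051
```

```bash
cat > iso.py <<'E'
from h import *
s=arm.state(); print(s['position'].round(4),s['tool_rot'].round(3))
for n in ('side','wrist'):
    k=K(n); p,d=arm.snapshot(n); cv2.imwrite(f'pics/iso_{n}_{s["time"]:.2f}.png',p); P=cloud(k,d)
    m=(P[...,2]>.098)&(P[...,2]<.118)&(abs(P[...,0]-.539)<.06)&(abs(P[...,1]+.402)<.06)
    nn,l,st,c=cv2.connectedComponentsWithStats(m.astype(np.uint8))
    for i in range(1,nn):
        if st[i,4]<30: continue
        q=P[l==i]; r=cv2.minAreaRect((q[:,:2]*1000).astype(np.float32)); b=cv2.boxPoints(r)
        print(n,c[i].round(),st[i,4],r,(b[1]-b[0]).round(),(b[2]-b[1]).round(),q[:,2].max())
E
python3 iso.py; ls pics
```

```text
[ 0.5373 -0.3998  0.1853] [-2.466 -1.932  0.007]
side [335. 339.] 184 ((537.4075317382812, -401.7036437988281), (69.64457702636719, 14.241791725158691), 76.78119659423828) [14. -3.] [16. 68.] 0.11310435317054598
wrist [282. 216.] 1450 ((539.4812622070312, -401.30804443359375), (69.53837585449219, 13.995620727539062), 76.04759216308594) [14. -3.] [17. 67.] 0.11132747075145477
c_mach.png
iso_side_2.65.png
iso_wrist_2.65.png
s_iso.png
s_mach.png
scene0.png
side0.png
wrist0.png
```

apply_moves(increments="1 -2 -40 0 60; 1 -2 -80 0 60; 1 -2 -98 0 60; 1 -2 -98 0 60; 1 -2 -98 0 10; 1 -2 -98 0 0; 1 -2 -98 0 0; 1 -2 -98 0 0", newtons=30)

```text
time: 3.55
position: [0.5382, -0.4027, 0.0934]
tool_rot: [-2.469, -1.937, 0.009]
ft_force: [-6.6, 1.8, 7.7]
gripper_width: 0.0132
```

apply_moves(increments="0 0 0 0 0;0 0 0 4 0; 0 0 0 10 0; 0 0 0 16 0; 0 0 0 22 0; 0 0 0 29 0; 0 0 0 36 0; 0 0 0 36 0")

```text
time: 4.35
position: [0.5393, -0.4025, 0.0936]
tool_rot: [1.751, 2.608, -0.009]
ft_force: [3.5, 0.0, -7.4]
gripper_width: 0.0128
```

apply_moves(increments="0 0 0 7 0; 0 0 0 14 0; 0 0 0 21 0; 0 0 0 28 0; 0 0 0 35 0; 0 0 0 42 0; 0 0 0 49 0; 0 0 0 54 0")

```text
time: 5.15
position: [0.5405, -0.4012, 0.0936]
tool_rot: [0.375, 3.114, -0.004]
ft_force: [2.9, 2.7, -6.3]
gripper_width: 0.0131
```

apply_moves(increments="0 0 0 2 0; 0 0 0 4 0; 0 0 0 4 0; 0 0 0 4 0")

```text
time: 5.55
position: [0.5406, -0.4011, 0.0937]
tool_rot: [0.274, 3.124, -0.002]
ft_force: [1.4, -0.7, -6.1]
gripper_width: 0.0132
```

apply_moves(increments="0 0 0 0 60; 0 0 0 0 60; 0 0 0 0 60; 0 0 40 0 60; 0 0 80 0 60; 0 0 120 0 60; 0 0 120 0 60")

```text
time: 6.25
position: [0.5442, -0.404, 0.222]
tool_rot: [0.272, 3.113, -0.016]
ft_force: [-0.0, -1.6, 1.2]
gripper_width: 0.0508
```

```bash
python3 iso.py
```

```text
[ 0.5442 -0.404   0.222 ] [ 0.272  3.113 -0.016]
side [335. 339.] 202 ((537.7417602539062, -401.0810546875), (14.824769020080566, 69.31344604492188), 74.44293975830078) [ 67. -19.] [ 4. 14.] 0.11344128747483063
wrist [283. 198.] 1175 ((539.3131103515625, -401.78997802734375), (14.012161254882812, 69.69414520263672), 74.85938262939453) [ 67. -18.] [ 4. 14.] 0.11095949977831773
```

apply_moves(increments="0 50 20 3 55; 0 300 20 7 55; -11 600 20 7 55; -11 600 20 7 55; -11 600 20 7 55; -11 600 20 7 55; -11 600 20 7 55; -11 600 20 7 55")

```text
time: 7.15
position: [0.5333, -0.0037, 0.2339]
tool_rot: [0.081, 3.134, -0.006]
ft_force: [0.4, -0.9, 0.6]
gripper_width: 0.0471
```

apply_moves(increments="0 280 0 0 55;0 280 0 0 55;0 280 0 0 55;0 280 0 0 55;0 280 0 0 55;0 280 0 0 55; 0 280 0 0 55")

```text
time: 7.85
position: [0.5321, 0.2804, 0.2319]
tool_rot: [0.073, 3.137, -0.005]
ft_force: [-0.6, -1.8, -0.0]
gripper_width: 0.047
```

```bash
cat > tabw.py <<'E'
from h import *; from tab import tab
s=arm.state(); print(s['time'],s['position'].round(4))
k=K('wrist'); p,d=arm.snapshot('wrist'); cv2.imwrite(f'pics/tab_{s["time"]:.2f}.png',p)
y=s['position'][1]
P=cloud(k,d); m=(P[...,2]>.155)&(P[...,2]<.185)&(abs(P[...,0]-s['position'][0])<.035)&(abs(P[...,1]-y)<.03)
q=P[m]; r=cv2.minAreaRect((q[:,:2]*1000).astype(np.float32)); print(len(q),r,q.min(0),q.max(0))
E
python3 tabw.py
```

```text
7.85 [0.5321 0.2804 0.2319]
769 ((533.1976318359375, 281.33935546875), (13.222153663635254, 33.912960052490234), 87.19247436523438) [0.51616129 0.27398282 0.15779307] [0.5502293  0.2883764  0.16757375]
```

apply_moves(increments="1 1 -45 0 55; 1 1 -85 0 55; 1 1 -97 0 55; 1 1 -97 0 55; 1 1 -97 0 0; 1 1 -97 0 0; 1 1 -97 0 0; 1 1 -97 0 0", newtons=60)

```text
time: 8.7
position: [0.5348, 0.2797, 0.1373]
tool_rot: [0.076, 3.133, -0.005]
ft_force: [0.3, 1.1, 6.7]
gripper_width: 0.011
```

apply_moves(increments="-4 0 8 0 0; -8 0 15 0 0; -13 1 22 0 0; -18 1 30 0 0; -18 1 30 0 0; -18 1 30 0 0")

```text
time: 9.3
position: [0.5153, 0.2806, 0.1672]
tool_rot: [0.076, 3.135, -0.006]
ft_force: [-2.5, -0.9, -3.7]
gripper_width: 0.0109
```

```bash
cat > look.py <<'E'
from h import *; import sys
t=sys.argv[1]
for n in sys.argv[2:]:
    p,d=arm.snapshot(n); cv2.imwrite(f'pics/{n}_{t}.png',p); np.savez(f'/tmp/{n}_{t}.npz',p=p,d=d)
E
python3 look.py lift side
```

```text
(no output)
```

View pics/side_lift.png

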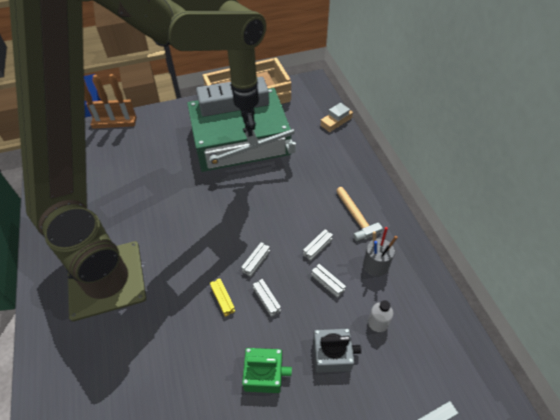

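The side view shows the bar tilted up, its right end at (291,130) above the striker at (291,146). The isolator grip lies across at (333,342), which is off. Next I pull the tray.

apply_moves(increments="-1 -15 0 0 0; -2 -35 0 0 0; -3 -55 0 0 0; -4 -75 0 0 0; -5 -95 0 0 0; -6 -110 0 0 0; -6 -110 0 0 0")

```text
time: 10.05
position: [0.5089, 0.1681, 0.167]
tool_rot: [0.079, 3.136, -0.009]
ft_force: [-2.8, -1.4, -4.3]
gripper_width: 0.0111
```

apply_moves(increments="-1 -20 0 0 0; -2 -40 0 0 0; -3 -55 0 0 0; -4 -65 0 0 0; -4 -72 0 0 0; -4 -74 0 0 0; -4 -74 0 0 0")

```text
time: 10.75
position: [0.5051, 0.103, 0.167]
tool_rot: [0.082, 3.136, 0.017]
ft_force: [-1.4, 31.5, -5.8]
gripper_width: 0.0113
```

apply_moves(increments="0 0 0 0 0; 5 0 -8 0 0; 10 0 -15 0 0; 14 0 -22 0 0; 18 0 -29 0 0; 18 0 -29 0 0")

```text
time: 11.35
position: [0.5246, 0.1026, 0.1379]
tool_rot: [0.083, 3.135, 0.017]
ft_force: [-0.5, 2.0, 3.2]
gripper_width: 0.0111
```

apply_moves(increments="0 0 0 0 20; 0 0 0 0 45; 0 0 0 0 45; 0 0 30 0 45; 0 0 70 0 45; 0 0 120 0 45; 0 0 120 0 45")

```text
time: 12.05
position: [0.5294, 0.1029, 0.265]
tool_rot: [0.083, 3.12, 0.02]
ft_force: [1.2, 1.0, -0.2]
gripper_width: 0.0384
```

```bash
python3 look.py open side scene wrist
```

```text
(no output)
```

View pics/side_open.png

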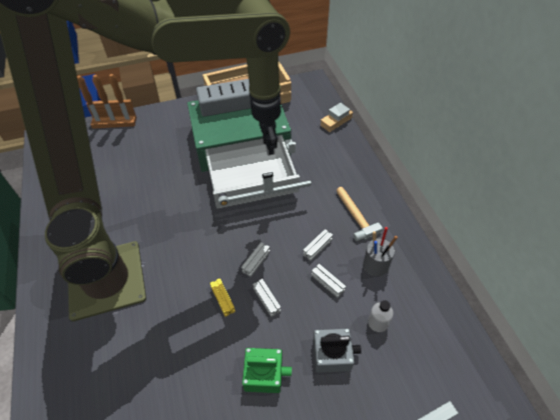

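View pics/scene_open.png

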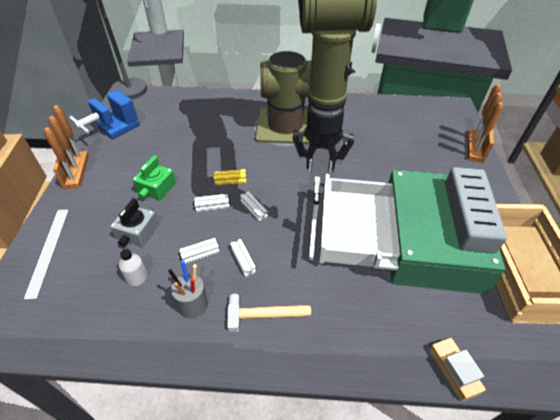

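The tray is out and open, with the bar level. The four profiles are still in place. Next I measure the tray interior and the profiles.

```bash
cat > prof.py <<'E'
from h import *; from meas import profiles
import sys
def run(t,names=('side','scene')):
    for n in names:
        f=np.load(f'/tmp/{n}_{t}.npz'); p,d=f['p'],f['d']; print(n); P=cloud(K(n),d)
        P[~((P[...,0]>.25)&(P[...,0]<.8)&(P[...,1]<.1)&(P[...,1]>-.33))]=np.nan
        profiles(P,p)
if __name__=='__main__': run(sys.argv[1])
E
python3 prof.py open
python3 - <<'E'
from h import *; from tab import tab
for n in ('side','scene'):
    f=np.load(f'/tmp/{n}_open.npz'); d=f['d']; P=cloud(K(n),d); X,Y,Z=P[...,0],P[...,1],P[...,2]
    m=(Z>.028)&(Z<.042)&(X>.34)&(X<.66)&(Y>.12)&(Y<.36)
    nn,l,s,c=cv2.connectedComponentsWithStats(m.astype(np.uint8))
    for i in range(1,nn):
        if s[i,4]>200:
            q=P[l==i]; r=cv2.minAreaRect((q[:,:2]*1000).astype(np.float32)); print(n,s[i,4],r,cv2.boxPoints(r).round().tolist(),np.median(q[:,2]))
    tab(n,f['p'],d,.13,(.48,.58,.06,.13))
E
```

```text
side
px [358. 216.] n 442 ctr [767.9 -42.2] size [266.6  64.2] ang 88.3 z 24.0 S,V 88.0 230.0
px [319. 244.] n 331 ctr [616.9 -87.4] size [103.4  28. ] ang 29.5 z 26.7 S,V 7.0 219.0
px [256. 259.] n 345 ctr [427.6 -78.8] size [97.6 27.2] ang 40.0 z 26.8 S,V 8.0 131.0
px [375. 269.] n 120 ctr [ 740.1 -216.1] size [25.5 68.2] ang 142.5 z 27.7 S,V 14.0 55.0
px [330. 280.] n 391 ctr [ 602.7 -208.2] size [32.4 96.5] ang 115.3 z 27.7 S,V 6.0 225.0
px [223. 297.] n 379 ctr [ 306.9 -167.2] size [28.7 98.7] ang 100.0 z 27.9 S,V 172.0 168.0
px [268. 297.] n 394 ctr [ 423.1 -205.7] size [31.3 97.5] ang 104.0 z 27.8 S,V 5.0 229.0
scene
px [230. 176.] n 269 ctr [ 310.1 -164. ] size [31.2 96.2] ang 98.8 z 27.3 S,V 186.0 213.0
px [254. 205.] n 294 ctr [431.2 -75.5] size [96.4 32.2] ang 38.5 z 28.4 S,V 8.0 190.0
px [212. 202.] n 308 ctr [ 426.9 -202.4] size [28.7 95.7] ang 104.8 z 27.3 S,V 3.0 245.0
px [199. 250.] n 401 ctr [ 605.6 -205.8] size [29.3 97.5] ang 116.2 z 27.6 S,V 2.0 251.0
px [244. 257.] n 384 ctr [620.5 -85.1] size [96.3 30.5] ang 30.0 z 28.5 S,V 1.0 254.0
px [264. 311.] n 838 ctr [756.1  -2.8] size [ 63.7 196.3] ang 98.5 z 23.8 S,V 45.0 255.0
px [194. 310.] n 169 ctr [ 781.3 -183.6] size [25.  69.6] ang 118.8 z 25.9 S,V 15.0 96.0
side 2485 ((501.7908935546875, 275.86395263671875), (172.3726348876953, 251.0523223876953), 86.44557189941406) [[371.0, 198.0], [622.0, 182.0], [632.0, 354.0], [382.0, 370.0]] 0.03443438456387179
side [268. 177.] 117 min [0.504 0.091 0.13 ] max [0.536 0.109 0.17 ] topmean [0.52   0.1006 0.1662] 37
scene 3912 ((480.5238952636719, 243.62832641601562), (191.37986755371094, 219.3575897216797), 86.78156280517578) [[366.0, 154.0], [585.0, 142.0], [595.0, 333.0], [376.0, 345.0]] 0.03470601796185752
scene [316. 202.] 96 min [0.506 0.093 0.132] max [0.541 0.109 0.168] topmean [0.5241 0.1007 0.1655] 51
```

Run:
```python
from h import *
s=arm.state();k=K('wrist');print(s['position'],s['gripper_width'],s['tool_rot'],-k[3].T@k[4]-s['position'])
```

```text
[0.52443186 0.10241495 0.25786016] 0.03859315016588888 [0.0833245  3.13411695 0.01688478] [-0.07984521  0.00182192  0.1417678 ]
```

apply_moves(increments="45 -95 0 8 75; 95 -188 -40 33 75; 95 -188 -80 33 75; 95 -188 -130 33 75; 95 -188 -130 33 75; 95 -188 -130 33 75; 95 -188 -130 33 75", newtons=60)

```text
time: 12.9
position: [0.6168, -0.0864, 0.1232]
tool_rot: [0.807, -3.031, -0.025]
ft_force: [-0.3, 0.7, 0.6]
gripper_width: 0.0642
```

```bash
cat > pw.py <<'E'
# wrist look at profile below the gripper
from h import *
s=arm.state(); k=K('wrist'); p,d=arm.snapshot('wrist'); cv2.imwrite(f'pics/pw_{s["time"]:.2f}.png',p)
P=cloud(k,d); hsv=cv2.cvtColor(p,cv2.COLOR_BGR2HSV)
x,y,z=s['position']; r=s['tool_rot']; print('tcp',(s['position']*1000).round(1),'yang',round(2*np.degrees(np.arctan2(r[1],r[0]))-90,1),'w',s['gripper_width'].round(4))
m=(P[...,2]>.02)&(P[...,2]<.042)&(np.hypot(P[...,0]-x,P[...,1]-y)<.12)
m=cv2.morphologyEx(m.astype(np.uint8),cv2.MORPH_OPEN,np.ones((5,5)))
nn,l,st,c=cv2.connectedComponentsWithStats(m)
for i in range(1,nn):
    if st[i,4]<800: continue
    q=P[l==i]; q=q[~np.isnan(q[:,0])]; rr=cv2.minAreaRect((q[:,:2]*1000).astype(np.float32)); b=cv2.boxPoints(rr)
    e=max([b[1]-b[0],b[2]-b[1]],key=np.linalg.norm); a=np.degrees(np.arctan2(e[1],e[0]))%180
    print('px',c[i].round(),st[i,4],'ctr',np.round(rr[0],1),np.round(rr[1],1),'ang',round(a,1),'S',np.median(hsv[l==i][:,1]),'zmed',np.median(q[:,2]).round(4))
E
python3 pw.py
```

```text
Traceback (most recent call last):
  File "pw.py", line 5, in <module>
    x,y,z=s['position']; r=s['tool_rot']; print('tcp',(s['position']*1000).round(1),'yang',round(2*np.degrees(np.arctan2(r[1],r[0]))-90,1),'w',s['gripper_width'].round(4))
                                                                                                                                               ^^^^^^^^^^^^^^^^^^^^^^^^
AttributeError: 'float' object has no attribute 'round'
```

```bash
sed -i "s/s\['gripper_width'\].round(4)/round(s['gripper_width'],4)/" pw.py; python3 pw.py
```

```text
tcp [617.8 -85.4 125.6] yang -240.1 w 0.0642
px [189. 127.] 2442 ctr [ 593.8 -186.1] [29.8 54.3] ang 117.1 S 9.0 zmed 0.0293
px [280. 208.] 3924 ctr [618.7 -85.5] [100.4  29.9] ang 29.4 S 2.0 zmed 0.0293
```

apply_moves(increments="1 0 -50 0 75; 1 0 -95 0 75; 1 0 -121 0 75; 1 0 -121 0 75; 1 0 -121 0 0; 1 0 -121 0 0; 1 0 -121 0 0; 1 0 -121 0 0")

```text
time: 13.8
position: [0.6222, -0.0848, 0.0097]
tool_rot: [-0.81, 3.028, 0.018]
ft_force: [0.1, 1.8, 7.0]
gripper_width: 0.029
```

apply_moves(increments="0 0 20 0 0; 0 0 70 0 0; 0 0 120 0 0; 0 0 170 0 0; 0 0 200 0 0; 0 0 200 0 0")

```text
time: 14.4
position: [0.626, -0.0857, 0.2178]
tool_rot: [-0.806, 3.016, 0.008]
ft_force: [1.3, -0.5, -1.7]
gripper_width: 0.0287
```

apply_moves(increments="-10 50 0 -5 0; -64 351 0 -33 0; -64 351 0 -33 0; -64 351 0 -33 0; -64 351 0 -33 0; -64 351 0 -33 0; -64 351 0 -33 0; -64 351 0 -33 0")

```text
time: 15.2
position: [0.5599, 0.27, 0.2173]
tool_rot: [0.077, 3.122, 0.002]
ft_force: [0.7, 0.4, -1.9]
gripper_width: 0.0286
```

apply_moves(increments="0 0 0 0 0")

```text
time: 15.3
position: [0.5587, 0.272, 0.2167]
tool_rot: [0.071, 3.123, 0.002]
ft_force: [-0.2, 0.8, -0.9]
gripper_width: 0.0292
```

```bash
python3 pw.py; python3 look.py x wrist
```

```text
tcp [558.7 272.  216.7] yang 87.4 w 0.0292
px [254. 148.] 19472 ctr [532.3 240.9] [174.5 190.6] ang 176.7 S 7.0 zmed 0.0348
```

View pics/wrist_x.png

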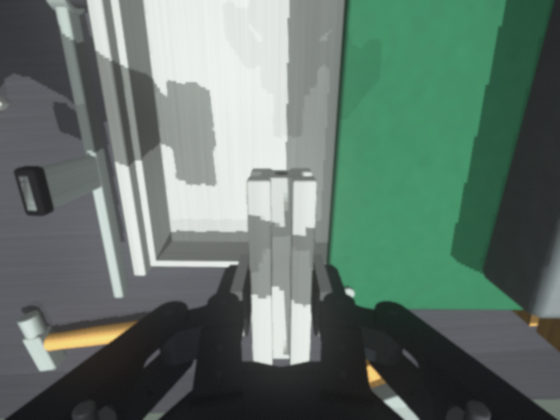

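apply_moves(increments="3 -7 -45 0 0; 3 -7 -90 0 0; 3 -7 -130 0 0; 3 -7 -155 0 0; 3 -7 -168 0 0; 3 -7 -170 0 0; 3 -7 -170 0 0")

```text
time: 16.1
position: [0.5629, 0.2611, 0.047]
tool_rot: [0.077, 3.122, -0.001]
ft_force: [-0.5, -1.6, -1.3]
gripper_width: 0.0289
```

apply_moves(increments="0 0 -2 0 0; 0 0 -2 0 45; 0 0 -2 0 50; 0 0 -2 0 50; 0 0 60 0 50; 0 0 110 0 50; 0 0 155 0 50; 0 0 155 0 50")

```text
time: 16.9
position: [0.5679, 0.2632, 0.2115]
tool_rot: [0.077, 3.106, 0.009]
ft_force: [1.5, 1.0, 0.9]
gripper_width: 0.0425
```

```bash
python3 look.py p1 side scene wrist; python3 prof.py p1
```

```text
side
px [358. 217.] n 449 ctr [766.7 -41.8] size [263.5  66.5] ang 88.7 z 23.9 S,V 88.0 230.0
px [256. 259.] n 349 ctr [427.  -78.9] size [98.6 27.8] ang 40.6 z 26.5 S,V 7.0 203.0
px [376. 269.] n 120 ctr [ 740.  -217.1] size [24.7 67.4] ang 143.8 z 29.3 S,V 13.0 55.0
px [330. 280.] n 391 ctr [ 603.5 -208.4] size [32.3 96.9] ang 116.5 z 28.1 S,V 6.0 227.0
px [223. 297.] n 376 ctr [ 306.9 -167.6] size [28.5 96.9] ang 100.2 z 27.5 S,V 154.0 238.0
px [268. 297.] n 391 ctr [ 422.5 -206.7] size [30.3 95.5] ang 103.0 z 27.9 S,V 5.0 231.0
scene
px [230. 176.] n 268 ctr [ 311.3 -163.9] size [29.  95.7] ang 100.5 z 27.1 S,V 166.0 249.0
px [254. 205.] n 292 ctr [431.6 -75.3] size [97.5 31.6] ang 39.2 z 28.3 S,V 2.5 247.0
px [212. 202.] n 307 ctr [ 425.4 -202.7] size [31.8 96.1] ang 103.1 z 27.1 S,V 3.0 248.0
px [199. 250.] n 401 ctr [ 605.5 -205.8] size [29.  97.8] ang 117.0 z 27.4 S,V 2.0 252.0
px [264. 311.] n 839 ctr [765.4  -2.1] size [ 64.9 197.7] ang 91.2 z 23.8 S,V 42.0 255.0
px [195. 310.] n 167 ctr [ 781.8 -184.3] size [24.9 69.6] ang 115.7 z 25.5 S,V 14.0 98.0
```

View pics/wrist_p1.png

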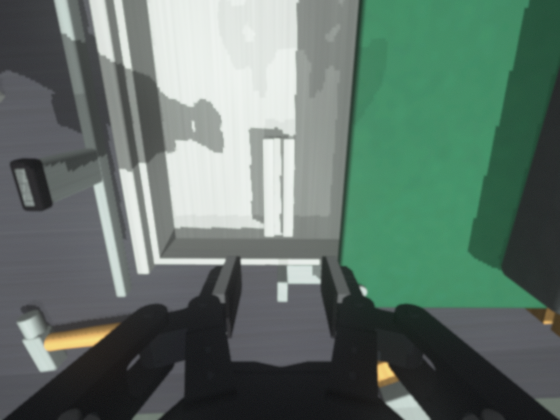

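The first profile lies flat in the tray's rear right at (278,187). The others are unmoved. Next is profile C.

apply_moves(increments="5 -50 10 -8 75; 38 -300 10 -60 75; 38 -300 10 -60 75; 38 -300 10 -60 75; 38 -300 10 -60 75; 38 -470 10 -60 75; 38 -470 -80 -60 75; 38 -470 -80 -60 75")

```text
time: 17.85
position: [0.5978, -0.1259, 0.1654]
tool_rot: [1.633, 2.663, -0.016]
ft_force: [0.5, -1.1, -0.6]
gripper_width: 0.0646
```

```bash
python3 pw.py
```

```text
tcp [ 597.8 -125.9  165.4] yang 27.0 w 0.0646
px [251. 256.] 2266 ctr [ 602.3 -203.8] [30.1 94.1] ang 116.8 S 5.0 zmed 0.0294
```

apply_moves(increments="6 -50 -20 0 75; 6 -80 -60 0 75; 6 -80 -75 0 75; 6 -80 -75 0 75")

```text
time: 18.3
position: [0.5968, -0.2124, 0.0795]
tool_rot: [1.645, 2.674, -0.031]
ft_force: [-1.4, 0.1, -0.8]
gripper_width: 0.0644
```

```bash
python3 pw.py
```

```text
tcp [ 596.8 -212.4   79.5] yang 26.8 w 0.0644
px [294. 221.] 5689 ctr [ 604.  -206.9] [ 29.7 100.7] ang 116.4 S 5.0 zmed 0.0293
```

apply_moves(increments="5 4 -20 0 75; 6 5 -50 0 75; 6 5 -75 0 75; 6 5 -75 0 75; 6 5 -75 0 0; 6 5 -75 0 0; 6 5 -75 0 0; 6 5 -75 0 0")

```text
time: 19.15
position: [0.606, -0.2071, 0.0094]
tool_rot: [1.64, 2.669, -0.028]
ft_force: [-1.0, 1.0, 6.5]
gripper_width: 0.0289
```

apply_moves(increments="0 0 20 0 0; 0 0 70 0 0; 0 0 120 0 0; 0 0 170 0 0; 0 0 205 0 0; 0 0 205 0 0")

```text
time: 19.75
position: [0.6097, -0.2086, 0.2223]
tool_rot: [1.633, 2.657, -0.024]
ft_force: [1.0, 0.3, -0.5]
gripper_width: 0.0285
```

apply_moves(increments="-10 50 0 6 0; -50 300 0 60 0; -50 300 0 60 0; -50 300 0 60 0; -50 300 0 60 0; -50 300 0 60 0; -50 300 0 60 0; -50 300 0 60 0")

```text
time: 20.55
position: [0.558, 0.0937, 0.2214]
tool_rot: [0.074, 3.115, -0.003]
ft_force: [0.3, -0.5, -1.9]
gripper_width: 0.0289
```

```bash
python3 pw.py
```

```text
tcp [558.   93.7 221.4] yang 87.3 w 0.0289
px [356. 168.] 6755 ctr [541.4 182. ] [ 64.3 164.7] ang 176.8 S 5.0 zmed 0.0347
```

apply_moves(increments="0 50 0 0 0; 0 102 0 0 0; 0 102 -20 0 0; 0 102 -70 0 0; 0 102 -115 0 0; 0 102 -150 0 0; 0 102 -170 0 0; 0 102 -173 0 0")

```text
time: 21.4
position: [0.5555, 0.1936, 0.0449]
tool_rot: [0.079, 3.122, -0.006]
ft_force: [-0.2, 0.1, -1.6]
gripper_width: 0.0288
```

apply_moves(increments="0 0 0 0 0")

```text
time: 21.5
position: [0.5556, 0.1933, 0.0446]
tool_rot: [0.081, 3.122, -0.007]
ft_force: [0.5, -1.0, -1.1]
gripper_width: 0.0291
```

apply_moves(increments="0 0 -1 0 0; 0 0 -1 0 45; 0 0 -1 0 50; 0 0 -1 0 50; 0 0 50 0 50; 0 0 100 0 50; 0 0 155 0 50; 0 0 155 0 50")

```text
time: 22.3
position: [0.5602, 0.1946, 0.2076]
tool_rot: [0.08, 3.108, 0.0]
ft_force: [0.5, 0.2, 0.6]
gripper_width: 0.0429
```

```bash
python3 look.py p2 side scene wrist; python3 prof.py p2 | grep -v ' 7[0-9][0-9]\.'
```

```text
side
px [358. 217.] n 441 ctr [765.6 -39.5] size [ 66.6 267.1] ang 90.2 z 23.8 S,V 87.0 231.0
px [256. 259.] n 347 ctr [427.7 -79.1] size [100.2  28. ] ang 40.4 z 26.7 S,V 8.0 138.0
px [223. 297.] n 377 ctr [ 307. -168.] size [28.8 97.8] ang 100.0 z 27.9 S,V 160.0 184.0
px [268. 297.] n 398 ctr [ 423. -206.] size [30.8 97.9] ang 103.6 z 27.6 S,V 5.0 231.0
scene
px [230. 176.] n 270 ctr [ 311.9 -163.7] size [35.6 95.8] ang 100.4 z 27.1 S,V 182.0 232.0
px [254. 205.] n 291 ctr [431.5 -74.5] size [94.9 31.6] ang 40.2 z 28.3 S,V 6.0 203.0
px [212. 202.] n 309 ctr [ 426.3 -202.3] size [27.9 95.7] ang 103.2 z 27.2 S,V 2.0 248.0
px [263. 311.] n 827 ctr [765.7  -1.9] size [ 63.6 197.6] ang 91.5 z 23.7 S,V 41.0 255.0
```

View pics/wrist_p2.png

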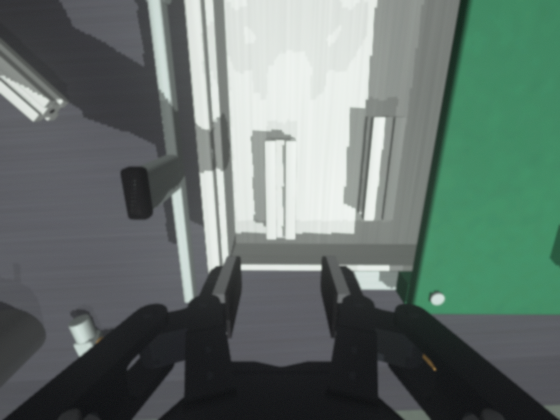

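apply_moves(increments="-5 -40 10 -8 75; -130 -380 10 -73 75; -130 -380 10 -73 75; -130 -380 10 -73 75; -130 -380 10 -73 75; -130 -380 10 -73 75; -130 -380 10 -73 75; -130 -380 10 -73 75")

```text
time: 23.25
position: [0.4272, -0.176, 0.2081]
tool_rot: [1.829, 2.542, -0.023]
ft_force: [1.7, -0.6, 0.7]
gripper_width: 0.064
```

apply_moves(increments="-30 -40 -10 -8 75; -30 -40 -10 -8 75")

```text
time: 23.45
position: [0.392, -0.2184, 0.1948]
tool_rot: [2.017, 2.407, -0.029]
ft_force: [-0.5, 1.5, -0.7]
gripper_width: 0.064
```

```bash
python3 pw.py
```

```text
tcp [ 392.  -218.4  194.8] yang 10.1 w 0.064
px [211. 134.] 2401 ctr [ 309.3 -172.7] [30.4 86. ] ang 100.3 S 255.0 zmed 0.0291
px [314. 178.] 2614 ctr [ 423.9 -204.5] [ 29.9 100.2] ang 103.7 S 1.0 zmed 0.0293
```

apply_moves(increments="32 14 0 4 75; 32 14 -50 4 75; 32 14 -100 4 75; 32 14 -115 4 75; 32 14 -115 4 75")

```text
time: 24.0
position: [0.4227, -0.1998, 0.0765]
tool_rot: [-1.921, -2.477, 0.028]
ft_force: [-1.4, -0.2, -0.1]
gripper_width: 0.0642
```

```bash
python3 pw.py
```

```text
tcp [ 422.7 -199.8   76.5] yang -345.6 w 0.0642
px [304.  67.] 4232 ctr [411.7 -90.8] [55.8 30. ] ang 39.9 S 5.0 zmed 0.0292
px [132. 171.] 3607 ctr [ 312.5 -178.6] [28.3 73.3] ang 98.7 S 255.0 zmed 0.0289
px [281. 231.] 5699 ctr [ 423.9 -204.7] [ 29.9 101.2] ang 103.7 S 7.0 zmed 0.0294
```

apply_moves(increments="1 -4 -25 0 75; 1 -5 -55 0 75; 1 -5 -72 0 75; 1 -5 -72 0 75; 1 -5 -72 0 0; 1 -5 -72 0 0; 1 -5 -72 0 0; 1 -5 -72 0 0")

```text
time: 24.85
position: [0.4264, -0.2065, 0.0081]
tool_rot: [1.925, 2.482, -0.026]
ft_force: [-0.6, 0.7, 4.6]
gripper_width: 0.0292
```

apply_moves(increments="0 0 20 0 0; 0 0 70 0 0; 0 0 120 0 0; 0 0 170 0 0; 0 0 205 0 0; 0 0 205 0 0")

```text
time: 25.45
position: [0.4299, -0.2084, 0.2198]
tool_rot: [1.917, 2.471, -0.023]
ft_force: [0.3, 0.1, -1.3]
gripper_width: 0.0288
```

apply_moves(increments="10 40 0 6 0; 30 300 0 72 0; 30 300 0 72 0; 30 300 0 72 0; 30 300 0 72 0; 30 300 0 72 0; 30 300 0 72 0; 30 300 0 72 0")

```text
time: 26.25
position: [0.459, 0.0943, 0.2194]
tool_rot: [0.24, 3.113, -0.006]
ft_force: [0.2, -1.3, -1.3]
gripper_width: 0.0289
```

apply_moves(increments="0 50 0 8 0; 0 50 0 8 0; 0 50 0 8 0")

```text
time: 26.55
position: [0.4581, 0.1452, 0.219]
tool_rot: [0.019, 3.123, -0.004]
ft_force: [-0.2, -0.1, -0.9]
gripper_width: 0.0289
```

```bash
python3 pw.py
```

```text
tcp [458.1 145.2 219. ] yang 89.3 w 0.0289
px [341. 166.] 10670 ctr [446.7 213.5] [189.4 108.5] ang 28.2 S 5.0 zmed 0.0348
```

apply_moves(increments="-10 50 0 -2 0; -16 100 0 -2 0; -16 123 0 -2 0; -16 123 -50 -2 0; -16 123 -100 -2 0; -16 123 -145 -2 0; -16 123 -170 -2 0; -16 123 -174 -2 0")

```text
time: 27.4
position: [0.4397, 0.265, 0.0428]
tool_rot: [0.08, 3.128, -0.011]
ft_force: [-8.4, -1.7, 22.9]
gripper_width: 0.0287
```

apply_moves(increments="0 0 0 0 0")

```text
time: 27.5
position: [0.4397, 0.2646, 0.0428]
tool_rot: [0.084, 3.129, -0.009]
ft_force: [-2.3, 5.4, 11.8]
gripper_width: 0.0289
```

Seated, with contact force felt. Release.

apply_moves(increments="0 0 0 0 0; 0 0 0 0 45; 0 0 0 0 50; 0 0 0 0 50; 0 0 50 0 50; 0 0 100 0 50; 0 0 155 0 50; 0 0 155 0 50")

```text
time: 28.3
position: [0.4441, 0.2662, 0.2049]
tool_rot: [0.085, 3.117, 0.0]
ft_force: [0.5, 0.4, 0.7]
gripper_width: 0.0426
```

```bash
python3 look.py p3 side scene wrist; python3 prof.py p3 | grep -v ' 7[0-9][0-9]\.'
```

```text
side
px [358. 216.] n 444 ctr [771.6 -43.7] size [266.1  65.5] ang 83.9 z 23.7 S,V 87.0 230.0
px [256. 259.] n 347 ctr [427.9 -78.3] size [101.   27.9] ang 40.2 z 26.8 S,V 7.0 216.0
px [223. 297.] n 381 ctr [ 306.8 -167.4] size [28.9 96.9] ang 100.4 z 27.8 S,V 153.0 240.0
scene
px [230. 176.] n 266 ctr [ 311.3 -164. ] size [30.  95.7] ang 101.5 z 27.2 S,V 159.0 253.0
px [254. 205.] n 295 ctr [431.2 -74.5] size [94.8 33.1] ang 40.6 z 28.3 S,V 1.0 254.0
px [264. 311.] n 828 ctr [758.2  -2.2] size [ 63.8 195.9] ang 96.9 z 23.9 S,V 43.0 255.0
```

View pics/wrist_p3.png

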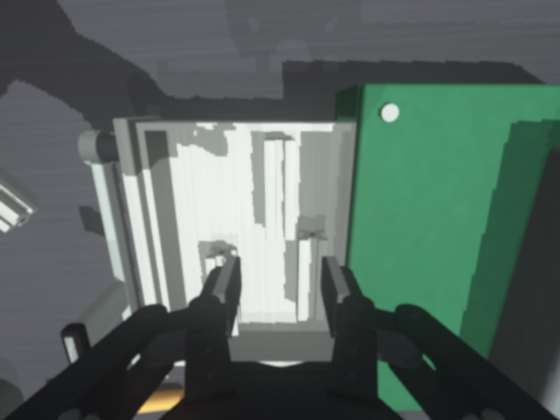

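View pics/scene_p3.png

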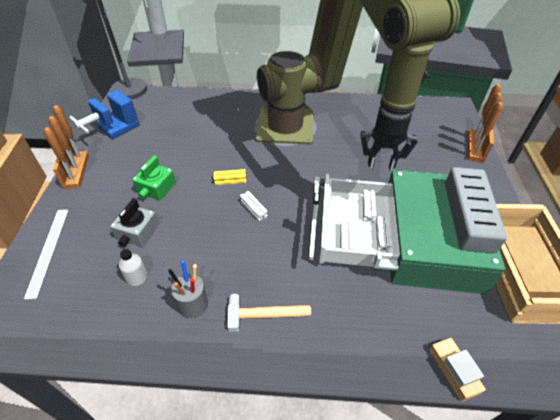

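```bash
cat > tr.py <<'E'
from h import *; import sys
for n in ('side','scene','wrist') if len(sys.argv)<3 else sys.argv[2:]:
    f=np.load(f'/tmp/{n}_{sys.argv[1]}.npz'); P=cloud(K(n),f['d'])
    m=(P[...,2]>.055)&(P[...,2]<.072)&(P[...,0]>.385)&(P[...,0]<.618)&(P[...,1]>.155)&(P[...,1]<.36)
    m=cv2.morphologyEx(m.astype(np.uint8),cv2.MORPH_OPEN,np.ones((2,2)))
    nn,l,s,c=cv2.connectedComponentsWithStats(m)
    for i in range(1,nn):
        if s[i,4]<40: continue
        q=P[l==i]; r=cv2.minAreaRect((q[:,:2]*1000).astype(np.float32)); print(n,c[i].round(),s[i,4],np.round(r[0]),np.round(r[1]),round(r[2]),np.median(q[:,2]).round(4))
E
python3 tr.py p3; echo; python3 tr.py p2
```

```text
side [244. 161.] 487 [495. 276.] [211.  49.] 23 nan
side [272. 174.] 194 [558. 159.] [130. 107.] 10 0.0627

side [258. 155.] 239 [543. 290.] [112.  42.] 8 0.0615
side [272. 174.] 197 [559. 161.] [130. 103.] 11 0.0629
scene [385. 233.] 352 [525. 287.] [ 32. 125.] 70 nan
scene [348. 236.] 337 [557. 205.] [ 30. 146.] 69 nan
wrist [373. 178.] 1049 [435. 348.] [97. 17.] 9 nan
wrist [281. 188.] 2279 [443. 263.] [ 32. 113.] 87 nan
wrist [285. 243.] 1359 [484. 257.] [193.  92.] 50 nan
wrist [368. 280.] 404 [557. 365.] [92. 14.] 34 nanTraceback (most recent call last):
  File "tr.py", line 9, in <module>
    q=P[l==i]; r=cv2.minAreaRect((q[:,:2]*1000).astype(np.float32)); print(n,c[i].round(),s[i,4],np.round(r[0]),np.round(r[1]),round(r[2]),np.median(q[:,2]).round(4))
                                                                                                                               ~~~~~^^^^^^
ValueError: cannot convert float NaN to integer
```

```bash
sed -i 's/q=P\[l==i\]; r=/q=P[l==i]; q=q[~np.isnan(q[:,0])]; r=/' tr.py; python3 look.py now wrist side scene; python3 tr.py now; python3 -c "
from h import *
a=cv2.imread('pics/scene_now.png')[165:280,300:420]; cv2.imwrite('pics/c1.png',cv2.resize(a,None,fx=5,fy=5,interpolation=2))"
```

```text
side [244. 161.] 487 [493. 276.] [217.  60.] 17 0.0614
side [272. 174.] 192 [558. 161.] [127. 104.] 10 0.0629
scene [370. 205.] 290 [433. 268.] [ 37. 112.] 86 0.063
scene [384. 233.] 357 [528. 297.] [ 40. 123.] 86 0.0631
scene [348. 236.] 342 [555. 195.] [ 34. 142.] 85 0.0637
wrist [282. 193.] 3053 [443. 263.] [ 32. 114.] 86 0.0619
wrist [312. 282.] 1980 [522. 295.] [ 35. 183.] 87 0.0615
wrist [214. 265.] 169 [473. 210.] [ 16. 105.] 57 0.0619
wrist [237. 330.] 125 [598. 202.] [ 8. 52.] 74 0.0613
```

View pics/c1.png

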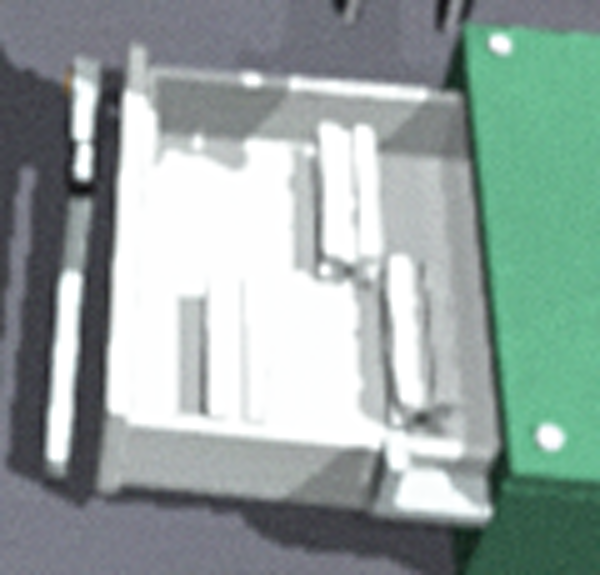

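All three profiles lie flat. D was knocked further in, to y≈295, but is still on the tray floor. Now the last profile, A.

apply_moves(increments="5 -40 10 6 75; 10 -200 10 43 75; 10 -200 10 43 75; 10 -200 10 43 75; 10 -200 10 43 75; -8 -335 10 43 75; -8 -335 -60 43 75; -8 -335 -60 43 75")

```text
time: 29.4
position: [0.4312, -0.0641, 0.1419]
tool_rot: [-1.069, 2.943, -0.008]
ft_force: [1.0, -0.3, 0.1]
gripper_width: 0.0638
```

apply_moves(increments="0 0 0 0 75")

```text
time: 29.5
position: [0.4265, -0.0668, 0.1374]
tool_rot: [-1.065, 2.955, -0.001]
ft_force: [-0.7, 0.2, -0.6]
gripper_width: 0.0642
```

```bash
python3 pw.py
```

```text
tcp [426.5 -66.8 137.4] yang 129.6 w 0.0642
px [272. 199.] 3670 ctr [429.3 -76.4] [100.6  29.9] ang 40.0 S 0.0 zmed 0.0293
```

apply_moves(increments="3 -10 -40 0 75; 3 -10 -80 0 75; 3 -10 -115 0 75; 3 -10 -133 0 75; 3 -10 -133 0 75; 3 -10 -133 0 0; 3 -10 -133 0 0; 3 -10 -133 0 0")

```text
time: 30.35
position: [0.432, -0.0753, 0.007]
tool_rot: [-1.064, 2.95, -0.003]
ft_force: [-0.6, -0.5, -0.9]
gripper_width: 0.0289
```

apply_moves(increments="0 0 0 0 0; 0 0 20 0 0; 0 0 70 0 0; 0 0 120 0 0; 0 0 170 0 0; 0 0 205 0 0; 0 0 205 0 0")

```text
time: 31.05
position: [0.4357, -0.0763, 0.2181]
tool_rot: [-1.06, 2.94, -0.015]
ft_force: [1.2, -0.3, -1.3]
gripper_width: 0.0289
```

apply_moves(increments="5 40 0 -6 0; 10 200 0 -43 0; 10 200 0 -43 0; 10 200 0 -43 0; 10 200 0 -43 0; 10 200 0 -43 0; 10 200 0 -43 0; 10 200 0 -43 0")

```text
time: 31.85
position: [0.4449, 0.1234, 0.2175]
tool_rot: [0.086, 3.13, -0.025]
ft_force: [0.8, -1.0, -1.8]
gripper_width: 0.0289
```

apply_moves(increments="0 0 0 0 0")

```text
time: 31.95
position: [0.4446, 0.1226, 0.2173]
tool_rot: [0.083, 3.13, -0.026]
ft_force: [0.4, -0.4, -1.9]
gripper_width: 0.029
```

```bash
python3 pw.py
```

```text
tcp [444.6 122.6 217.3] yang 86.9 w 0.029
px [349. 180.] 9117 ctr [458.1 198.3] [172.8  89.3] ang 1.7 S 5.0 zmed 0.0348
```

apply_moves(increments="-4 40 0 0 0; -6 76 0 0 0; -6 76 -45 0 0; -6 76 -90 0 0; -6 76 -130 0 0; -6 76 -160 0 0; -6 76 -172 0 0; -6 76 -172 0 0")

```text
time: 32.8
position: [0.4375, 0.1972, 0.0435]
tool_rot: [0.085, 3.134, -0.028]
ft_force: [-0.7, -0.6, -0.7]
gripper_width: 0.0289
```

apply_moves(increments="0 0 -1 0 0; 0 0 -2 0 0; 0 0 -3 0 0")

```text
time: 33.1
position: [0.438, 0.1968, 0.0418]
tool_rot: [0.085, 3.133, -0.028]
ft_force: [-3.9, -1.9, 17.4]
gripper_width: 0.0289
```

apply_moves(increments="0 0 0 0 0; 0 0 0 0 45; 0 0 0 0 50; 0 0 0 0 50; 0 0 50 0 50; 0 0 100 0 50; 0 0 150 0 50; 0 0 190 0 50")

```text
time: 33.9
position: [0.4384, 0.197, 0.2347]
tool_rot: [0.085, 3.131, -0.026]
ft_force: [1.3, 0.3, -0.4]
gripper_width: 0.0427
```

apply_moves(increments="50 -30 0 0 50; 87 -96 0 0 50; 87 -96 0 0 50; 87 -96 0 0 50")

```text
time: 34.3
position: [0.5279, 0.0977, 0.2346]
tool_rot: [0.091, 3.129, -0.029]
ft_force: [-0.4, 0.4, -0.7]
gripper_width: 0.0423
```

```bash
python3 look.py p4 wrist side scene; python3 tr.py p4; python3 prof.py p4;python3 tabw.py
```

```text
side [241. 162.] 418 [458. 204.] [238. 164.] 77 0.0618
side [272. 174.] 190 [559. 162.] [130. 102.] 11 0.0622
side [236. 182.] 263 [439. 182.] [ 91. 103.] 88 0.0622
scene [347. 204.] 287 [430. 200.] [ 34. 116.] 87 0.0631
scene [370. 205.] 298 [432. 268.] [ 38. 116.] 85 0.0629
scene [385. 233.] 359 [530. 297.] [ 41. 123.] 86 0.063
scene [348. 235.] 329 [555. 196.] [ 32. 142.] 87 0.0637
wrist [456. 131.] 6777 [492. 293.] [225.  78.] 16 0.0639
wrist [380.  91.] 3494 [433. 205.] [ 42. 107.] 87 0.0641
wrist [372. 205.] 2525 [559. 202.] [ 42. 116.] 87 0.0638
side
px [358. 216.] n 441 ctr [771.5 -43.2] size [266.9  67.8] ang 83.4 z 23.8 S,V 86.0 232.0
px [376. 269.] n 128 ctr [ 742.1 -216.4] size [26.3 70.2] ang 146.3 z 26.5 S,V 13.0 57.0
px [223. 297.] n 378 ctr [ 307.  -167.8] size [29.  95.5] ang 99.8 z 27.9 S,V 171.0 172.0
scene
px [230. 176.] n 265 ctr [ 310.7 -164.1] size [30.3 95.9] ang 101.1 z 27.1 S,V 185.0 213.0
px [264. 311.] n 842 ctr [756.2  -2.6] size [ 63.4 196.4] ang 98.2 z 23.9 S,V 41.0 255.0
px [195. 310.] n 167 ctr [ 780.7 -183.2] size [24.6 70.3] ang 120.1 z 25.3 S,V 15.0 99.0
34.45 [0.5247 0.1012 0.2342]
768 ((522.8696899414062, 102.05870819091797), (13.269657135009766, 33.839786529541016), 86.89395904541016) [0.50593557 0.09463571 0.15609239] [0.53987188 0.10924979 0.1674602 ]
```

View pics/wrist_p4.png

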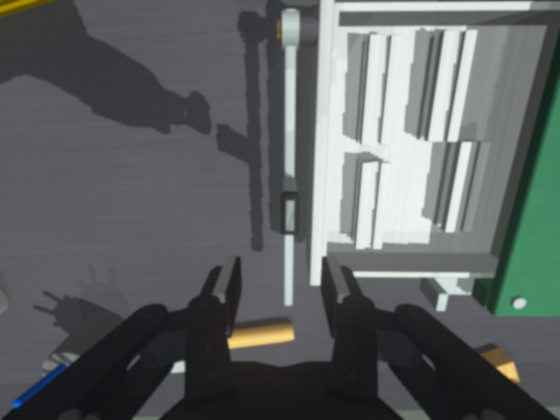

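View pics/scene_p4.png

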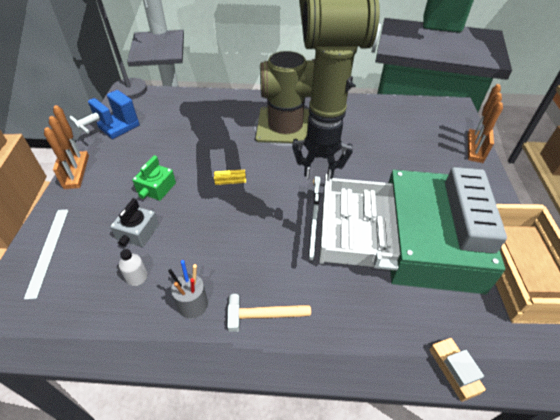

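All four lie flat in separate spots: the wrist view shows them at (372,90), (450,85), (368,205) and (457,185). No grey profile remains on the bench. Now I grip the tab.

apply_moves(increments="-2 1 -45 0 50; -2 1 -85 0 50; -2 1 -98 0 50; -2 1 -98 0 50; -2 1 -98 0 0; -2 1 -98 0 0; -2 1 -98 0 0; -2 1 -98 0 0", newtons=70)

```text
time: 35.3
position: [0.5235, 0.1033, 0.1378]
tool_rot: [0.085, 3.129, -0.023]
ft_force: [-0.9, 0.5, 5.4]
gripper_width: 0.0106
```

apply_moves(increments="-4 0 8 0 0; -8 0 15 0 0; -13 1 22 0 0; -18 1 30 0 0; -19 1 32 0 0; -19 1 32 0 0")

```text
time: 35.9
position: [0.5023, 0.1043, 0.1695]
tool_rot: [0.085, 3.133, -0.023]
ft_force: [-4.5, 2.3, -9.1]
gripper_width: 0.0106
```

```bash
python3 look.py l2 side;  python3 -c "
from h import *
a=cv2.imread('pics/side_l2.png')[60:240,160:340]; cv2.imwrite('pics/c2.png',cv2.resize(a,None,fx=3.3,fy=3.3,interpolation=2))"
```

```text
(no output)
```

View pics/c2.png

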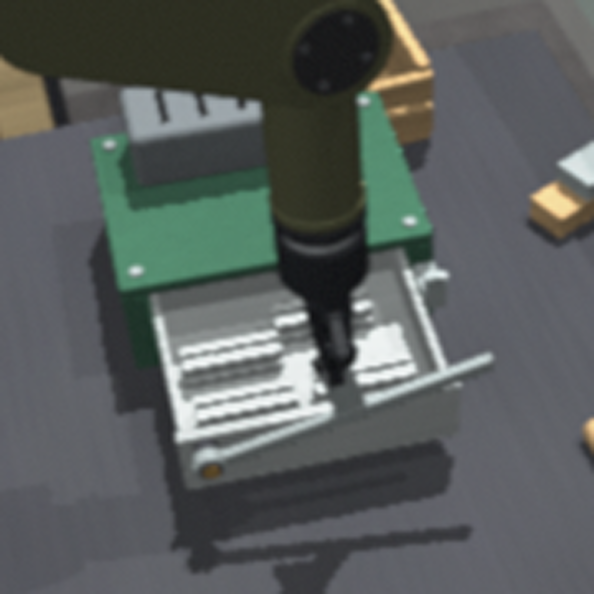

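apply_moves(increments="1 15 0 0 0; 2 35 0 0 0; 3 55 0 0 0; 5 75 0 0 0; 6 95 0 0 0; 7 115 0 0 0; 7 120 0 0 0; 7 120 0 0 0")

```text
time: 36.75
position: [0.5096, 0.2255, 0.1691]
tool_rot: [0.084, 3.133, -0.022]
ft_force: [-3.1, 1.0, -5.8]
gripper_width: 0.0106
```

```bash
python3 look.py l3 side;  python3 -c "
from h import *
a=cv2.imread('pics/side_l3.png')[60:240,160:340]; cv2.imwrite('pics/c3.png',cv2.resize(a,None,fx=3.3,fy=3.3,interpolation=2))"
```

```text
(no output)
```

View pics/c3.png

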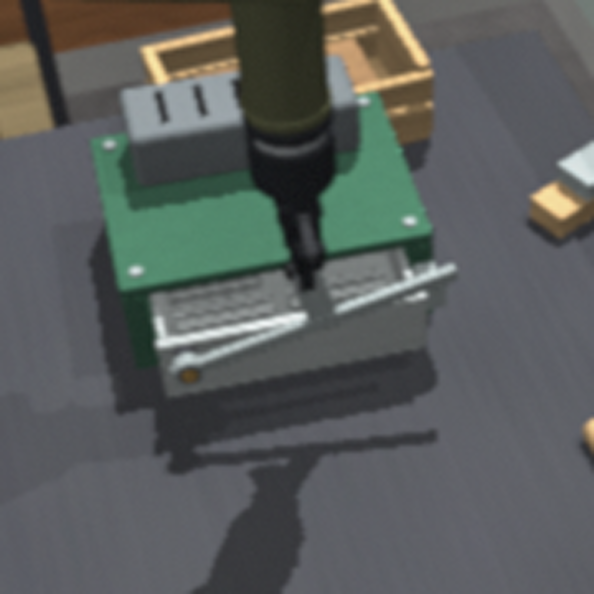

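apply_moves(increments="1 15 0 0 0; 2 30 0 0 0; 3 45 0 0 0; 3 53 0 0 0; 3 57 0 0 0; 3 58 0 0 0; 3 58 0 0 0")

```text
time: 37.5
position: [0.5128, 0.2833, 0.1693]
tool_rot: [0.084, 3.132, -0.021]
ft_force: [-2.3, 0.1, -6.6]
gripper_width: 0.0109
```

apply_moves(increments="0 2 0 0 0; 0 4 0 0 0; 0 5 0 0 0; 0 5 0 0 0")

```text
time: 37.9
position: [0.5128, 0.2835, 0.1692]
tool_rot: [0.085, 3.133, -0.034]
ft_force: [-1.1, -13.5, -2.7]
gripper_width: 0.0106
```

Home: the hard stop is felt at -13.5 N. Now lower the bar into its catch.

apply_moves(increments="0 1 0 0 0; 5 1 -8 0 0; 10 1 -15 0 0; 15 0 -23 0 0; 20 0 -31 0 0; 20 0 -32 0 0; 20 0 -32 0 0")

```text
time: 38.6
position: [0.534, 0.282, 0.1386]
tool_rot: [0.086, 3.131, -0.036]
ft_force: [-0.8, -7.9, 3.2]
gripper_width: 0.011
```

apply_moves(increments="0 0 0 0 20; 0 0 0 0 50; 0 0 0 0 50; 0 0 30 0 50; 0 0 70 0 50; 0 0 110 0 50; 0 0 110 0 50")

```text
time: 39.3
position: [0.5381, 0.2842, 0.2557]
tool_rot: [0.085, 3.118, -0.026]
ft_force: [0.5, 0.1, 0.3]
gripper_width: 0.0428
```

```bash
python3 tabw.py; python3 look.py l4 side scene;  python3 -c "
from h import *
a=cv2.imread('pics/side_l4.png')[60:240,160:340]; cv2.imwrite('pics/c4.png',cv2.resize(a,None,fx=3.3,fy=3.3,interpolation=2))
a=cv2.imread('pics/scene_l4.png')[160:290,360:520]; cv2.imwrite('pics/c5.png',cv2.resize(a,None,fx=4.5,fy=4.5,interpolation=2))"
```

```text
39.3 [0.5381 0.2842 0.2557]
660 ((532.9810180664062, 281.2418518066406), (13.543131828308105, 33.317569732666016), 87.21800994873047) [0.51625405 0.27383466 0.15669159] [0.54937281 0.28863524 0.1678116 ]
```

View pics/c4.png

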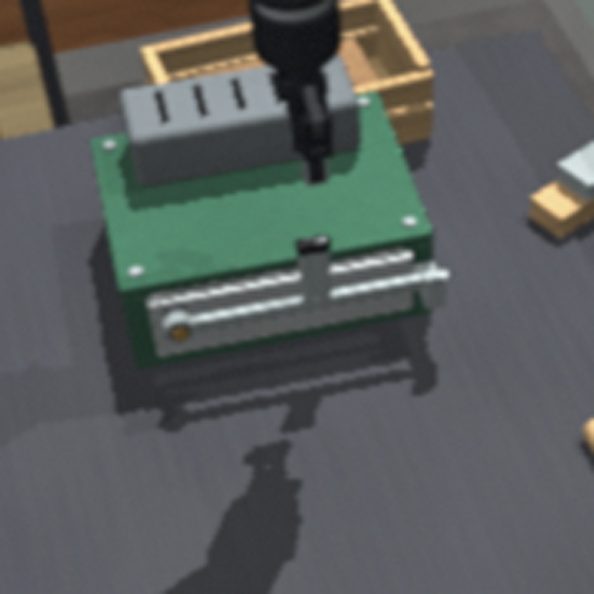

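View pics/c5.png

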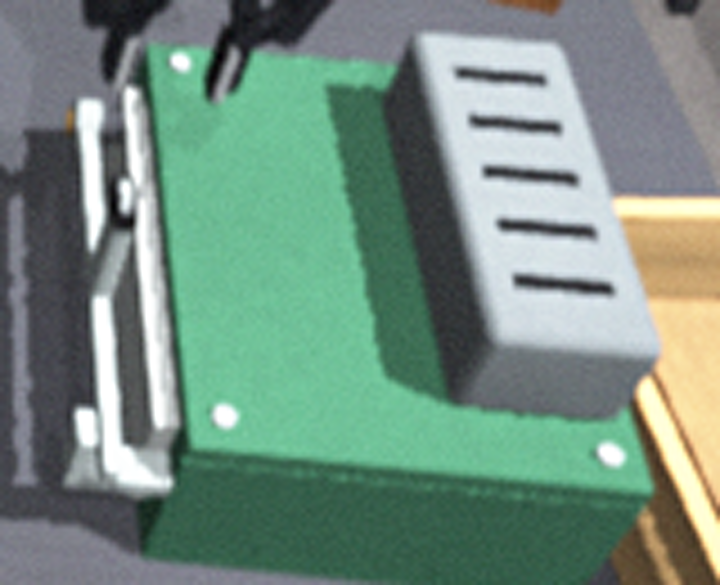

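The tab is back at (533,281.2), the same as at the start, and the bar is level behind the striker. Now the isolator.

apply_moves(increments="0 -40 0 -6 60; 5 -680 0 -12 60; 5 -680 0 -12 60; 5 -680 0 -12 60; 5 -680 0 -12 60; 5 -680 0 -12 60; 5 -680 0 -12 60; 5 -680 0 -12 60", newtons=40)

```text
time: 40.25
position: [0.5353, -0.1093, 0.2468]
tool_rot: [0.412, 3.11, -0.036]
ft_force: [1.5, 0.3, 0.7]
gripper_width: 0.0515
```

apply_moves(increments="0 -50 0 0 60; 0 -340 -10 0 60; 0 -340 -40 0 60; 0 -340 -40 0 60; 0 -340 -40 0 60; 0 -340 -40 0 60; 0 -340 -40 0 60; 0 -340 -40 0 60")

```text
time: 41.05
position: [0.5334, -0.4547, 0.2022]
tool_rot: [0.42, 3.113, -0.036]
ft_force: [-0.6, 1.1, -1.0]
gripper_width: 0.0514
```

```bash
python3 iso.py
```

```text
[ 0.5334 -0.4547  0.2022] [ 0.42   3.113 -0.036]
side [331. 339.] 152 ((528.7018432617188, -399.08819580078125), (15.440996170043945, 51.24246597290039), 74.50089263916016) [ 49. -14.] [ 4. 15.] 0.1156299415200328
wrist [342. 200.] 1454 ((539.1283569335938, -401.8070068359375), (14.299659729003906, 69.37810516357422), 74.66667938232422) [ 67. -18.] [ 4. 14.] 0.111033060050184
```

apply_moves(increments="6 50 0 0 60; 6 53 0 0 60; 6 53 -45 0 60; 6 53 -90 0 60; 6 53 -109 0 60; 6 53 -109 0 60; 6 53 -109 0 60")

```text
time: 41.85
position: [0.5404, -0.3952, 0.095]
tool_rot: [0.413, 3.114, -0.03]
ft_force: [0.5, 0.0, 0.9]
gripper_width: 0.0513
```

apply_moves(increments="0 0 0 0 0; 0 0 0 0 0; 0 0 0 0 0; 0 0 0 0 0;0 0 0 0 0")

```text
time: 42.35
position: [0.5404, -0.4007, 0.098]
tool_rot: [0.413, 3.11, -0.045]
ft_force: [-5.0, -9.1, 3.5]
gripper_width: 0.0129
```

apply_moves(increments="0 0 0 -5 0; 0 0 0 -12 0; 0 0 0 -19 0; 0 0 0 -26 0; 0 0 0 -33 0; 0 0 0 -40 0; 0 0 0 -47 0; 0 0 0 -47 0")

```text
time: 43.15
position: [0.5395, -0.402, 0.0981]
tool_rot: [-1.618, -2.683, 0.047]
ft_force: [-3.3, -3.6, -5.7]
gripper_width: 0.0128
```

apply_moves(increments="0 0 0 -7 0; 0 0 0 -14 0; 0 0 0 -21 0; 0 0 0 -28 0; 0 0 0 -35 0; 0 0 0 -42 0; 0 0 0 -46 0; 0 0 0 -46 0")

```text
time: 43.95
position: [0.5382, -0.4022, 0.0981]
tool_rot: [-2.524, -1.837, 0.041]
ft_force: [-4.1, -2.2, -3.7]
gripper_width: 0.0125
```

apply_moves(increments="0 0 0 -3 0; 0 0 0 -4 0; 0 0 0 -4 0; 0 0 0 -4 0")

```text
time: 44.35
position: [0.5381, -0.4022, 0.0982]
tool_rot: [-2.583, -1.752, 0.041]
ft_force: [-2.6, -0.6, -5.0]
gripper_width: 0.013
```

```bash
python3 -c "
from workcell import arm
s=arm.state();print(s['ft_torque'],s['tool_rot'],s['gripper_width'])"
```

```text
[-0.38031829  0.2153327   1.83879456] [-2.58255388 -1.75174242  0.0411614 ] 0.012951847169377341
```

apply_moves(increments="0 0 0 0 60; 0 0 0 0 60; 0 0 0 0 60; 0 0 50 0 60; 0 0 100 0 60; 0 0 130 0 60; 0 0 130 0 60")

```text
time: 45.05
position: [0.5413, -0.4046, 0.2355]
tool_rot: [-2.594, -1.758, 0.034]
ft_force: [0.6, 0.2, -0.6]
gripper_width: 0.0511
```

```bash
python3 iso.py
```

```text
[ 0.5413 -0.4046  0.2355] [-2.594 -1.758  0.034]
side [335. 339.] 184 ((537.548828125, -401.2742919921875), (69.67964935302734, 14.100415229797363), 74.75473022460938) [14. -4.] [18. 67.] 0.11324533051079107
wrist [281. 197.] 1075 ((539.4676513671875, -401.4488525390625), (69.65876770019531, 14.04581069946289), 74.72966003417969) [14. -4.] [18. 67.] 0.11091354154991849
```

apply_moves(increments="0 50 20 8 60; -60 250 20 30 60; -60 250 20 30 60; -60 250 20 30 60; -60 250 20 30 60; -60 250 20 30 60; -60 250 20 30 60; -60 250 20 30 60")

```text
time: 45.95
position: [0.479, -0.1531, 0.249]
tool_rot: [-2.048, -2.367, 0.046]
ft_force: [0.4, -0.6, 0.1]
gripper_width: 0.0513
```

```bash
python3 look.py fin side scene
```

```text
(no output)
```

View pics/scene_fin.png

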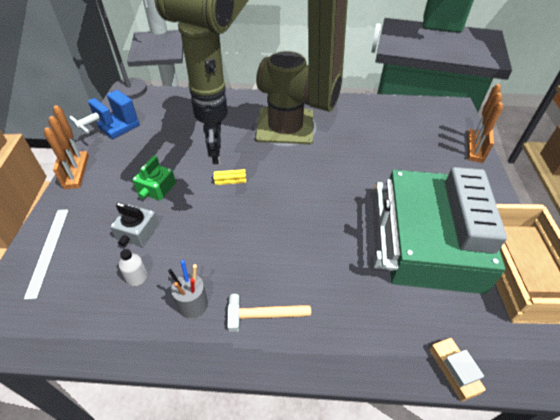

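View pics/side_fin.png

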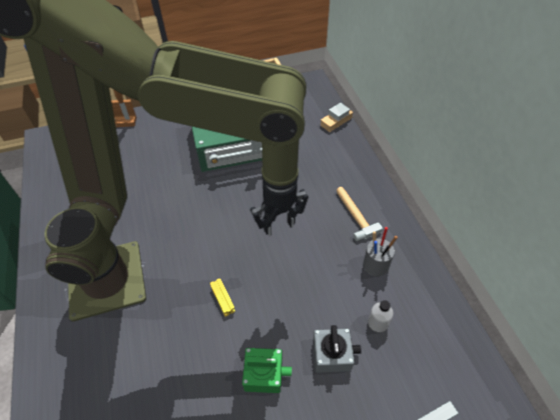

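The tray is closed and latched, the handle at (333,340) in the side view is back on, and the bench is clear of grey profiles. The bystanders are where they were.

```bash
python3 -c "
from workcell import arm
print(arm.sign_off())"
```

```text
the job is handed in; nothing more can be done
None
```

The whole job went through in the order asked and was handed in at about 46 s of the 210 s allowed; the sign-off reported no verdict.

I turned the isolator off, lifted the latch bar and pulled the tray to its stop. All four grey profiles went flat and unstacked into the tray. I pushed the tray home with the bar lifted, let the bar drop into its catch, and turned the isolator back on.

My last checks showed:
- **Latch and tray:** the thumb tab is back within 0.3 mm of where it started, and the bar lies level behind the striker.
- **Isolator:** the handle is 90° from its off position, and I felt its hard stop. The wrist camera had put the swing to off at only 88.8°, though it was turned about 4° past 90° in the gripper.
- **Bench:** no grey profile is left on it, and the yellow piece, green box, hammer, oil bottle and pen pot look untouched.

One profile moved about 3 cm further back in the tray after I had laid it down. It still lay flat and clear of the others when last seen, so I left it there. The profiles were last seen before the tray was closed.

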